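# Shut the nest gate and hold a sprung probe upright on the flywheel's red spot

## Task

First swing the steel gate shut across the pocket so that the brass flywheel is kept in, then draw the orange sprung probe out of its leaning holder and press its tip gently on the red spot on the flywheel, with the probe upright and its spring tip pushed about half way in, never bottomed hard. Finish while still holding it there in the gripper: do not put the probe down or let go. Leave the cassette, the chrome pulley and the pinch roller where they lie.

Things in the scene. Friction and masses are not known exactly. Their poses are not given: they have to be found in the camera images.
- nest: Fixed aluminium plate 120 x 124 x 10 mm with a pocket 80 x 80 mm on it (felt floor 10 mm above the bench), walled 10 mm high on three sides (tops 20 mm above the bench), open on its own -x side, where the gate closes it. Origin: centre of the underside; z up; x away from the open side. Its yaw varies.
- gate (a joint): Upright hinge of the steel gate, rad: 0 = shut across the pocket (against its stop), grows to 1.6 as it swings out to the nest's -x side; starts between 0.8 and 1.4. Seen from above it shuts counterclockwise. It stays where it is left (friction about 0.03 N m). The gate is a strip 104 mm long, 5 mm thick, its top 26 mm above the bench.
- gate_post (a point): Centre of the top of the round upright post at the gate's free end: 10 mm in diameter, blue upper part, top 78 mm above the bench, 104 mm from the hinge axis. It can be pinched from above and turns freely in the fingers.
- gate_hinge (a point): Point on the gate's upright hinge axis at the height of the post's top (78 mm); fixed to the nest at its (-47, 52) mm.
- flywheel: Loose brass flywheel lying flat in the pocket, disc 74 mm in diameter, 12 mm thick, with a hub 18 mm in diameter standing 6 mm higher; about 0.42 kg. Origin: centre of its underside (10 mm above the bench); z up.
- spot (a point): Centre of the red spot, 12 mm in diameter, on the flat upper face of the flywheel (22 mm above the bench), 24 mm from the wheel's centre on its own +x side; the other three marks at that radius are dark. The wheel may lie turned any way.
- holder: Fixed black probe holder with base 100 x 85 mm; a square tube, 26 mm outside and 45 mm long, leans 25 degrees from the vertical towards the holder's own -x side. Origin: underside, below the tube's mouth; z up.
- holder_mouth (a point): Centre of the mouth of the holder's tube, 88 mm above the bench.
- probe: Loose orange probe, 80 g, 150 mm long, in the holder, leaning with it (top towards holder -x; its y about level). z: along it to the butt. Origin: underside of the square collar (26 x 26 x 5 mm) resting on the tube's mouth. Handle above 16 x 16 mm, flats facing x and y, up to z = 77 mm; shank below 12 x 12 x 50 mm, in the tube with 2 mm play each side; then the sprung tip.
- plunger (a joint): Travel of the probe's sprung tip, m: 0 = fully out, 0.014 = bottomed. The spring pushes with 0.5 N at 0 rising by 0.25 N per mm to 4 N at 14 mm.
- probe_tip (a point): End of the sprung tip, a chrome rod 6 mm in diameter with a round end; 70 mm below the collar's underside (probe z = -70 mm) when fully out; it moves up along the probe as it is pressed in.
- cassette: Bystander: loose grey cassette shell 64 x 100 x 12 mm. Origin: centre of the underside.
- pulley: Bystander: loose chrome capstan pulley, 34 mm in diameter, 22 mm high. Origin: centre of the underside.
- pinch_roller: Bystander: loose black rubber pinch roller, 24 mm in diameter, 14 mm high, on a steel axle up to 28 mm. Origin: centre of the underside.

How it is judged:
On the way, in this order (a step that is already met when the one before it is completed fails the run):
1. the gate is swung shut, the probe still in its holder (value of joint gate below 0.08 rad and distance between probe and holder_mouth below 0.02 m), for 0.2 s.
2. the probe is drawn clear of the holder (distance between probe and holder_mouth above 0.07 m), for 0.1 s.
At the end, for the whole second after the job is handed in: Gate within 0.08 rad of shut, flywheel flat in its pocket; the probe, carried by the fingers alone, stands within 0.15 rad of upright with its tip on the flywheel, tip centre within 6 mm of the spot's centre, plunger pressed in by 2.5 to 11.5 mm, contact force 0.5 to 6 N, everything still (value of joint gate below 0.08 rad and horizontal distance between probe_tip and spot below 0.006 m and z of probe_tip in the frame of spot between -0.002 and 0.002 m and angle between probe's own z axis and vertical below 0.15 rad and value of joint plunger between 0.0025 and 0.0115 m and contact force between probe and flywheel between 0.5 and 6 N and contact force between probe and the fingers above 2 N and contact force between probe and nest below 0.3 N and contact force between probe and holder below 0.3 N and linear speed of each of probe, flywheel below 0.02 m/s and angle between flywheel's own z axis and vertical below 0.05 rad and x of flywheel in the frame of nest between -0.012 and 0.006 m and y of flywheel in the frame of nest between -0.006 and 0.006 m); the arm keeps its last pose, push and grip.
It fails at once if the probe is pressed hard on the flywheel (over 15 N) (contact force between probe and flywheel above 15 N).
It fails at once if a bystander part is moved by more than 20 mm (distance of any of cassette, pulley, pinch_roller from where it was at the start of the episode above 0.02 m).
It also fails if it takes over 51 s, if anything falls off the work surface, if the arm or the gripper's body presses on something with over 40 N, if the wrist force passes 120 N, or if a joint passes its speed limit or range.

## Robot

A 6-joint arm with a two-finger parallel gripper is mounted at the origin on the work surface. World frame = base frame: x ahead of the robot, y to its left, z up, the work surface at z = 0. Lengths are in m, angles in rad, forces in N, time in s.
With the tool pointing down it reaches from about 0.35 to 0.975 m from the base axis. Payload 4.9 kg.
Tool frame: the origin (TCP) lies at the very end of the fingers, on their centre line; the grasp point (between the pads) lies 19 mm behind it; x points along the fingers, y is the direction in which the jaws open and shut, and the axes are right-handed (so a half turn about x gives the same grasp; the last joint's range is limited). The gripper opens to 85 mm and grips with 20 to 120 N. Pads are 22 mm wide; open, the fingers measure 114 mm over their backs; the gripper's body (76 mm by 85 mm) begins 54 mm behind the grasp point. The pads swing forward as they close: fully open they stand 13 mm farther back than shut.
Start: joints at [1.045, 0.053, 1.613, -0, 1.476, -0.119], TCP at [0.247, 0.574, 0.231] pointing down, gripper open.
Joint ranges: [-3.01, 3.01], [-1.01, 2.22], [0.06, 2.58], [-1.02, 4.17], [0.09, 2.62], [-3.14, 3.14]. Speed limits (rad/s): [2.57, 2.57, 3.14, 3.14, 3.14, 3.14].

## Interface

Orientations are given as a unit quaternion [w, x, y, z].
In Python, from plant import manip gives the robot as it stands.
- The arm moves only by the tool play_rows, never from a script. Its argument "plan" is a list of rows, each a list of 5 numbers: the shift along the tool's x, y, z in mm, then the turn about the tool's x in rad, then the closure, from -1 (fully open) to 1 (shut). A call has 1 to 8 rows; each row is the pose to reach, as a shift and turn from the pose commanded when the call began, along the tool's axes at that moment; what a row does not reach only later rows make up. A row lasts 1/8 s, in which the tool goes at most 62.5 mm and 10.7 degrees, less where a joint would pass 70% of its speed; a pose out of reach is approached as far as the arm can. A call with a gripper value outside its range is refused whole. The fingers move at their own pace and stop on an object; the grip force is fixed at half the most. Time passes only in rows, so rows that repeat a pose let the fingers close. It gives the time, the measured TCP pose, the force and the opening at its end, in the units of the state.
- manip.state(): the state, without advancing time (a new reading comes with each control period).
- manip.grab_frame(name): name is "scene" or "top" or "wrist"; returns a dict with "img" (384x512x3 uint8, red, green, blue), "range_z" (384x512 float32, m along the optical axis (not along the pixel's ray), 0 where there is no reading), "fx", "fy", "cx", "cy" (pixels), "k1" (the pictures are not rectified: a ray, as slopes to the right and down, at radius r is drawn at 1 + k1 r^2 times it, then the intrinsics apply), "origin" and "rotation" of the camera in the world. Camera axes: x right, y up, looking along -z (the intrinsics and any distortion apply to the point x, -y, -z); pixel columns grow to the right and rows downward; lengths in m; the calibration is good to about 2 mm. A picture is of the moment at which its call begins.
- manip.job_done(): hands the job in, once; it reports no verdict.
The state is a dict: "time": time; "joint_pos": joint angles; "joint_vel": joint speeds; "joint_efforts": joint torques, N m; "tool_pos": TCP position; "tool_rot": TCP orientation; "contact_force": force on the tool from outside, world axes, zero at the start; "ft_torque": the same for the moment, N m; "gripper_width": opening from 0.0 (shut) to 1.0 (fully open).
Only numpy, scipy, OpenCV 4.12 (cv2) and the standard library are available. Lean on these libraries where they do the work, as an engineer would, in place of code of your own. Each camera call takes 0.05 s, during which the arm holds its last target. There are 200 camera calls.

## Working session

There is one attempt and no reset: what is moved stays moved. The work goes in short steps, Python scripts to look and compute and a tool call to move; the robot and the scene stay as the last step left them, time stands still between calls to the robot, and variables do not carry over. Pictures are saved under pics/ and viewed, about 8 in all and at most 12, crops included, and the job is handed in when it is done.

Besides the shell and the picture viewer there is one more tool, called after "Call:" in YAML: its name, and indented under it one key for each argument. play_rows: Moves the arm, as the interface text tells. Its arguments: {"type":"object","properties":{"plan":{"type":"array"}},"required":["plan"]}

```bash
ls; mkdir -p pics; cat > h.py <<'E'
import numpy as np, cv2, pickle
from plant import manip
def grab(n,save=None):
    f=manip.grab_frame(n)
    if save: cv2.imwrite('pics/%s.png'%save,f['img'][:,:,::-1]); pickle.dump(f,open('pics/%s.pkl'%save,'wb'))
    return f
def load(s): return pickle.load(open('pics/%s.pkl'%s,'rb'))
def ray(f,u,v):
    d=np.array([(u-f['cx'])/f['fx'],(v-f['cy'])/f['fy']]);s=d.copy()
    for _ in range(30): s=d/(1+f['k1']*(s@s))
    return np.array(f['rotation'])@np.array([s[0],-s[1],-1.]),np.array(f['origin'])
def atz(f,u,v,z):
    r,o=ray(f,u,v); return o+r*(z-o[2])/r[2]
def dep(f,u,v):
    r,o=ray(f,u,v); z=f['range_z'][int(round(v)),int(round(u))]; return o+r*z
def proj(f,p):
    c=np.array(f['rotation']).T@(np.array(p)-np.array(f['origin']))
    s=np.array([c[0],-c[1]])/-c[2]; s=s*(1+f['k1']*(s@s))
    return s*[f['fx'],f['fy']]+[f['cx'],f['cy']]
def R(q):
    from scipy.spatial.transform import Rotation as Ro
    return Ro.from_quat(np.r_[q[1:],q[0]]).as_matrix()
E
python3 - <<'E'
from h import *
a=grab('scene','s0');b=grab('top','t0');
for f in(a,b):print(f['fx'],f['k1'],f['origin'],np.round(f['rotation'],2).tolist())
t=cv2.resize(b['img'][:,:,::-1],(800,600),interpolation=cv2.INTER_CUBIC);cv2.imwrite('pics/t0b.png',t)
t=cv2.resize(a['img'][:,:,::-1],(800,600),interpolation=cv2.INTER_CUBIC);cv2.imwrite('pics/s0b.png',t)
s=manip.state();print(s);print(R(s['tool_rot']).round(3))
E
```

```text
pics
443.823933159077 -0.03345128317156662 [1.04932999 0.12663479 0.66069499] [0.55, 0.21, 0.28, 0.76]
437.3416735420106 -0.06621001304555192 [0.5273952  0.0031842  1.02397541] [-0.71, -0.02, 0.03, 0.71]
{'time': 0.1, 'joint_pos': array([ 1.04500573e+00,  5.32993003e-02,  1.61416224e+00,  6.71491831e-06,
        1.47599766e+00, -1.18971831e-01]), 'joint_vel': array([ 0.00012626, -0.0006556 , -0.00353029, -0.00110385, -0.00147992,
       -0.00164774]), 'joint_efforts': array([ 3.23730028e-04, -3.94905317e+01, -3.71362352e+01, -1.24669732e-04,
        3.98000659e-03, -4.16341709e-05]), 'tool_pos': array([0.24700222, 0.57350587, 0.2301774 ]), 'tool_rot': array([ 0.69231708,  0.14221734,  0.69273972, -0.14346769]), 'contact_force': array([ 0.46785306,  0.49529947, -0.13839678]), 'ft_torque': array([ 0.02078292, -0.03574651, -0.06506887]), 'gripper_width': 1.002203184260631}
[[-0.001  0.396  0.918]
 [-0.002  0.918 -0.396]
 [-1.    -0.002 -0.   ]]
```

```bash
sed -i "s/np.array(f\['rotation'\])/R(f['rotation'])/" h.py; grep -n rotation h.py
```

```text
11:    return R(f['rotation'])@np.array([s[0],-s[1],-1.]),np.array(f['origin'])
17:    c=R(f['rotation']).T@(np.array(p)-np.array(f['origin']))
```

View pics/t0b.png

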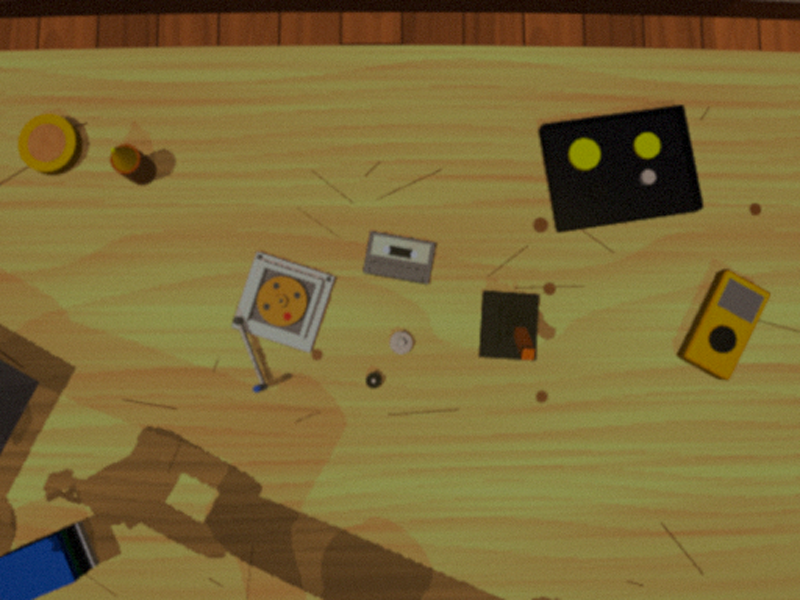

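View pics/s0b.png

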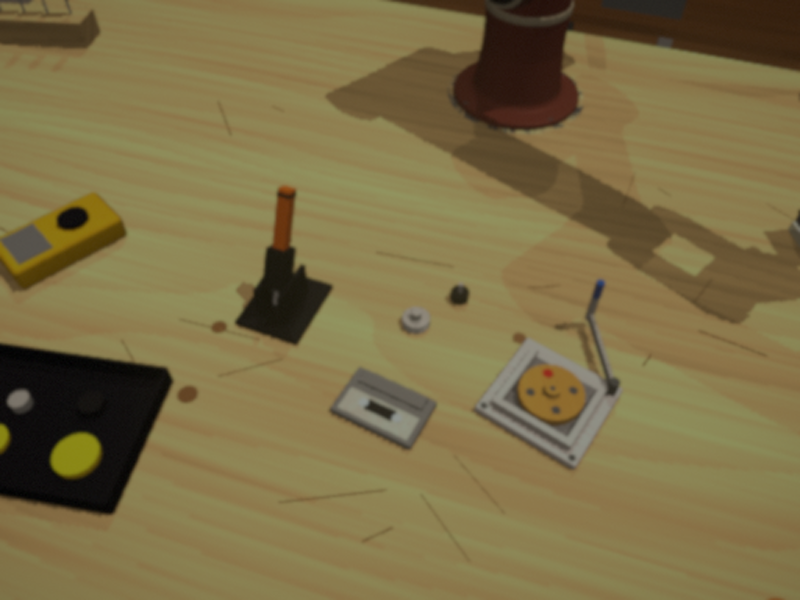

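```bash
python3 - <<'E'
from h import *
b=load('t0');a=load('s0')
def crop(f,u,v,w,h,k): return cv2.resize(f['img'][v:v+h,u:u+w,::-1],(w*k,h*k),interpolation=cv2.INTER_CUBIC)
L=crop(b,145,155,80,100,5); Rr=crop(b,300,180,50,60,8); S=crop(a,140,110,80,110,5)
can=np.zeros((500,1200,3),np.uint8)
can=np.zeros((500,800,3),np.uint8); can[:500,:400]=L; can[:480,400:]=Rr
can=cv2.convertScaleAbs(can,alpha=1.6);cv2.imwrite('pics/c1.png',can)
for n,u,v,z in [('post',260,387,.078),('hinge',240,322,.026),('spot',288,316,.022),('hub',284,300,.028),('butt',528,353,.158),('pulley',401,342,.02),('roller',373,380,.02),('cass',400,257,.012)]:
    print(n,atz(b,u/1.5625,v/1.5625,z).round(4), dep(b,u/1.5625,v/1.5625).round(4))
for n,u,v,z in [('post',600,285,.078),('spot',548,373,.022),('butt',287,190,.158)]:
    print(n,atz(a,u/1.5625,v/1.5625,z).round(4), dep(a,u/1.5625,v/1.5625).round(4))
E
```

```text
post [0.4738 0.1812 0.078 ] [0.4733 0.1829 0.0692]
hinge [0.5654 0.2209 0.026 ] [0.5656 0.222  0.021 ]
spot [0.5742 0.1513 0.022 ] [0.5743 0.1517 0.0192]
hub [0.5973 0.1564 0.028 ] [0.5973 0.1564 0.028 ]
butt [ 0.5195 -0.1733  0.158 ] [ 0.5196 -0.1732  0.1586]
pulley [ 0.5354 -0.0143  0.02  ] [ 0.5354 -0.0143  0.0222]
roller [0.4801 0.0269 0.02  ] [0.4806 0.0267 0.0295]
cass [ 0.6621 -0.0136  0.012 ] [ 0.6621 -0.0136  0.0114]
post [0.4783 0.187  0.078 ] [0.4771 0.1872 0.0767]
spot [0.5759 0.1537 0.022 ] [0.5759 0.1537 0.022 ]
butt [ 0.5237 -0.1698  0.158 ] [ 0.5265 -0.1682  0.1606]
```

View pics/c1.png

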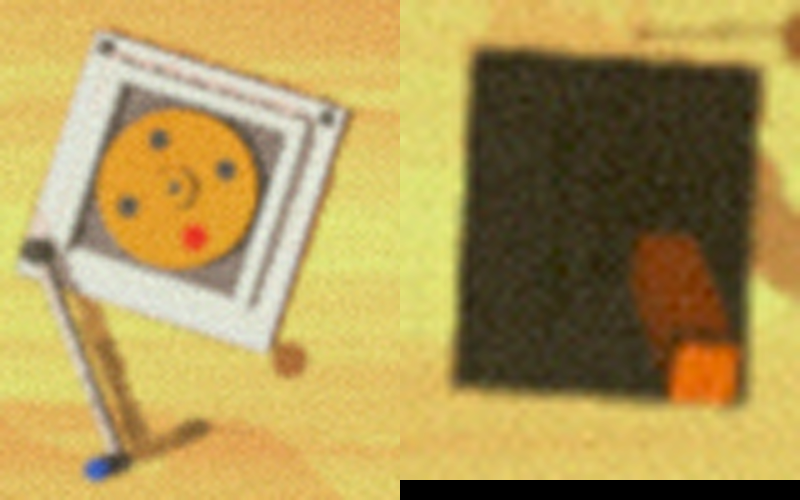

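```bash
python3 - <<'E'
from h import *
b=load('t0')
P=lambda x,y,z:atz(b,145+(x-2)/5,155+(y-2)/5,z)
Q=lambda x,y,z:atz(b,300+(x-400-3.5)/8,180+(y-3.5)/8,z)
for n,x,y,z in [('post',96,468,.078),('hinge',38,250,.026),('spot',194,238,.022),('hub',177,189,.024),('wheel',178,189,.022)]: print(n,P(x,y,z).round(4))
c=[P(x,y,.01)[:2] for x,y in [(100,32),(350,105),(270,350),(20,272)]]
print(np.round(c,4),np.mean(c,0), [np.linalg.norm(c[i]-c[i-1]).round(4) for i in range(4)])
for i,j in[(3,0),(2,1)]: d=c[j]-c[i];print('yaw',np.arctan2(d[1],d[0]))
for i,j in[(1,0),(2,3)]: d=c[j]-c[i];print('yaw',np.arctan2(-d[0],d[1]))
print('butt',Q(704,374,.158).round(4))
c=[Q(x,y,.008)[:2] for x,y in [(475,50),(762,70),(745,403),(455,385)]]
print(np.round(c,4),np.mean(c,0), [np.linalg.norm(c[i]-c[i-1]).round(4) for i in range(4)])
for i,j in[(3,0),(2,1)]: d=c[j]-c[i];print('yaw',np.arctan2(d[1],d[0]))
for i,j in[(1,0),(2,3)]: d=c[j]-c[i];print('yaw',np.arctan2(-d[0],d[1]))
T=R(manip.state()['tool_rot']);p=manip.state()['tool_pos']
print((T.T@(np.array([.476,.184,.13])-p)*1000).round(1))
E
```

```text
post [0.4727 0.1868 0.078 ]
hinge [0.5688 0.2242 0.026 ]
spot [0.5742 0.1534 0.022 ]
hub [0.5967 0.161  0.024 ]
wheel [0.5968 0.1609 0.022 ]
[[0.6713 0.1998]
 [0.6365 0.0829]
 [0.5228 0.1198]
 [0.5593 0.236 ]] [0.59748505 0.15963043] [np.float64(0.1177), np.float64(0.122), np.float64(0.1195), np.float64(0.1218)]
yaw -0.31249589283692886
yaw -0.3133717753947277
yaw -0.28863501356078197
yaw -0.3038261120592016
butt [ 0.5188 -0.1726  0.158 ]
[[ 0.6121 -0.1372]
 [ 0.606  -0.2216]
 [ 0.5088 -0.2149]
 [ 0.5145 -0.1302]] [ 0.56036904 -0.17597117] [np.float64(0.0979), np.float64(0.0846), np.float64(0.0975), np.float64(0.085)]
yaw -0.07156957302119106
yaw -0.06806137960975543
yaw -0.07238609557441415
yaw -0.06791886390800782
[ 100.6 -266.9  364.5]
```

Call:
play_rows:
  plan:
    - [0, -60, 60, 0, -1]
    - [0, -115, 120, 0, -1]
    - [0, -170, 180, 0, -1]
    - [50, -210, 240, 0, -1]
    - [100, -245, 300, 0, -1]
    - [100, -268, 340, 0, -1]
    - [100, -268, 367, 0, -1]
    - [100, -268, 367, 0, -1]

```text
time: 1.1
tool_pos: [0.4788, 0.1803, 0.1299]
tool_rot: [0.692, 0.143, 0.693, -0.144]
contact_force: [-0.6, 0.6, -0.9]
gripper_width: 0.998
```

```bash
python3 - <<'E'
from h import *
f=grab('wrist','w1');print(f['origin'],R(f['rotation']).round(2).tolist())
cv2.imwrite('pics/w1b.png',cv2.convertScaleAbs(f['img'][:,:,::-1],alpha=1.5))
s=manip.state();print(s['time'],s['tool_pos'],s['contact_force'],s['gripper_width'])
print(proj(f,[.4735,.1865,.078]),proj(f,[.5742,.1534,.022]),proj(f,[.597,.161,.028]))
E
```

```text
[0.41686285 0.20749099 0.27220592] [[0.4, -0.89, -0.24], [0.92, 0.38, 0.1], [-0.0, -0.26, 0.97]]
1.15 [0.48048275 0.17777333 0.12892632] [ 0.08709874 -2.90612125 -0.68926848] 0.9991371506479297
[256.40954763 199.86691391] [264.22530947 278.75548442] [279.35899754 296.8778496 ]
```

View pics/w1b.png

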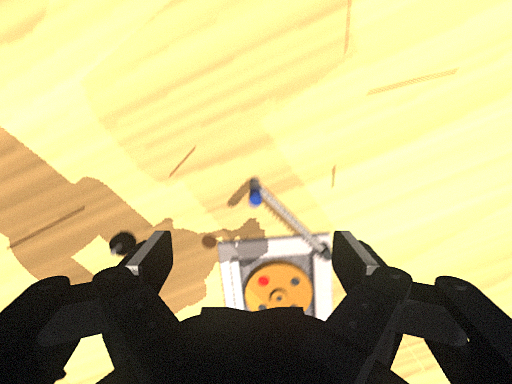

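Call:
play_rows:
  plan:
    - [0, 2, -6, 0, -1]
    - [40, 2, -6, 0, -1]
    - [82, 2, -6, 0, -1]
    - [82, 2, -6, 0, -1]
    - [82, 2, -6, 0, 1]
    - [82, 2, -6, 0, 1]
    - [82, 2, -6, 0, 1]
    - [82, 2, -6, 0, 1]

```text
time: 2.15
tool_pos: [0.4741, 0.187, 0.0502]
tool_rot: [0.693, 0.143, 0.692, -0.143]
contact_force: [-0.7, -0.3, -0.5]
gripper_width: 0.143
```

```bash
python3 - <<'E'
from h import *
s=manip.state();T=R(s['tool_rot']);print(s['gripper_width'])
a0=np.radians(-158.7)
for k in range(1,9):
    a=a0+k*.93/8
    d=.104*np.array([np.cos(a)-np.cos(a0),np.sin(a)-np.sin(a0),0]);print((T.T@d*1000).round(1))
E
```

```text
0.14331534880594218
[ 0.  -8.1  9. ]
[  0.  -15.1  18.8]
[  0.  -20.9  29.4]
[  0.  -25.4  40.6]
[  0.  -28.7  52.3]
[  0.  -30.5  64.2]
[  0.1 -30.9  76.3]
[  0.1 -30.   88.3]
```

Call:
play_rows:
  plan:
    - [0, 0, 0, 0, 1]
    - [0, -8, 9, 0, 1]
    - [0, -15, 19, 0, 1]
    - [0, -21, 29.5, 0, 1]
    - [0, -25.5, 40.5, 0, 1]
    - [0, -28.5, 52, 0, 1]
    - [0, -30.5, 64, 0, 1]
    - [0, -31, 76, 0, 1]

```text
time: 3.15
tool_pos: [0.5325, 0.1278, 0.05]
tool_rot: [0.693, 0.143, 0.692, -0.143]
contact_force: [0.4, 1.6, 5.2]
gripper_width: 0.095
```

Call:
play_rows:
  plan:
    - [0, 1, 6, 0, 1]
    - [0, 1, 12, 0, 1]
    - [0, 1, 14, 0, 1]
    - [0, 1, 14, 0, 1]

```text
time: 3.65
tool_pos: [0.542, 0.1241, 0.0498]
tool_rot: [0.69, 0.142, 0.696, -0.143]
contact_force: [-12.7, 2.9, 17.1]
gripper_width: 0.092
```

```bash
python3 - <<'E'
from h import *
f=grab('top','t1');s=manip.state();print(s['tool_pos'],s['contact_force'])
c=cv2.resize(f['img'][140:260,130:250,::-1],(600,600),interpolation=cv2.INTER_CUBIC);cv2.imwrite('pics/t1b.png',cv2.convertScaleAbs(c,alpha=1.5))
E
```

```text
[0.5419607  0.12413033 0.04980697] [-12.65446793   3.68601661  16.33762947]
```

Call:
play_rows:
  plan:
    - [0, 0, -2, 0, 1]
    - [0, 0, -2, 0, -1]
    - [0, 0, -2, 0, -1]
    - [0, 0, -2, 0, -1]
    - [-60, 0, -2, -0.15, -1]
    - [-120, 0, -2, -0.3, -1]
    - [-150, 0, -2, -0.337, -1]
    - [-150, 0, -2, -0.337, -1]

```text
time: 4.7
tool_pos: [0.5444, 0.1246, 0.2028]
tool_rot: [0.709, 0.025, 0.704, -0.025]
contact_force: [0.2, 0.3, 0.1]
gripper_width: 0.998
```

```bash
python3 - <<'E'
from h import *
f=grab('wrist','w2');s=manip.state();print(s['time'],s['tool_pos'],s['contact_force'],s['gripper_width'],R(s['tool_rot']).round(3))
T=R(s['tool_rot'])
cv2.imwrite('pics/w2b.png',cv2.convertScaleAbs(f['img'][:,:,::-1],alpha=1.5))
m=.5212,-.1712
print((T.T@(np.array([.535,-.172,.23])-s['tool_pos'])*1000).round(1))
E
```

```text
4.75 [0.54302173 0.12442873 0.20002413] [-0.10986487 -0.11245828 -1.24667343] 1.0050803509796855 [[ 0.002  0.07   0.998]
 [ 0.     0.998 -0.07 ]
 [-1.     0.     0.002]]
[ -30.  -296.3   12.9]
```

View pics/w2b.png

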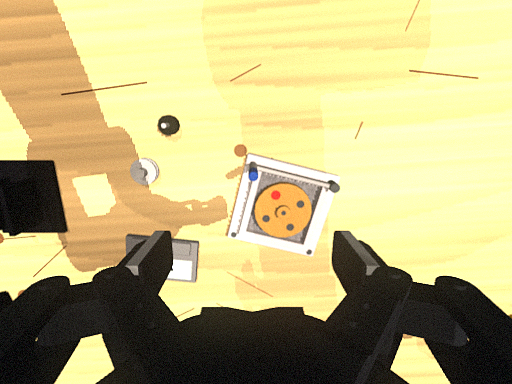

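Call:
play_rows:
  plan:
    - [-30, -50, 0, 0, -1]
    - [-30, -105, 5, 0, -1]
    - [-30, -160, 10, 0, -1]
    - [-30, -215, 13, 0, -1]
    - [-30, -265, 13, 0, -1]
    - [-30, -296, 13, 0, -1]
    - [-30, -296, 13, 0, -1]
    - [-30, -296, 13, 0, -1]

```text
time: 5.75
tool_pos: [0.5342, -0.1708, 0.2273]
tool_rot: [0.706, 0.025, 0.708, -0.024]
contact_force: [0.6, -1.0, -0.1]
gripper_width: 1.0
```

```bash
python3 - <<'E'
from h import *
g=load('w2')
for n,u,v,z in [('spot',276,196,.022),('wheel',283,211,.024),('post',253,173,.078),('hinge',334,187,.026)]: print(n,atz(g,u,v,z).round(4))
f=grab('wrist','w3');s=manip.state();print(s['time'],s['tool_pos'])
cv2.imwrite('pics/w3b.png',cv2.convertScaleAbs(f['img'][:,:,::-1],alpha=1.8))
print(proj(f,[.5205,-.1712,.158]),proj(f,[.554,-.1735,.088]))
E
```

```text
spot [0.5757 0.1538 0.022 ]
wheel [0.5957 0.1616 0.024 ]
post [0.5322 0.1274 0.078 ]
hinge [0.5678 0.2256 0.026 ]
5.8 [ 0.53443184 -0.17055063  0.22782471]
[249.30023745 186.26783422] [249.91288374 200.14564826]
```

View pics/w3b.png

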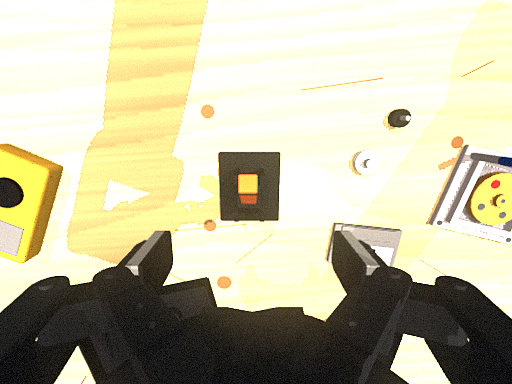

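Call:
play_rows:
  plan:
    - [40, -2.5, -1.5, 0, -1]
    - [85, -2.5, -1.5, 0, -1]
    - [118, -2.5, -1.5, 0, -1]
    - [118, -2.5, -1.5, 0, -1]
    - [118, -2.5, -1.5, 0, 1]
    - [118, -2.5, -1.5, 0, 1]
    - [118, -2.5, -1.5, 0, 1]
    - [118, -2.5, -1.5, 0, 1]

```text
time: 6.8
tool_pos: [0.5337, -0.1744, 0.1124]
tool_rot: [0.707, 0.024, 0.706, -0.025]
contact_force: [0.8, -0.1, 0.9]
gripper_width: 0.175
```

Call:
play_rows:
  plan:
    - [0, 0, 0, 0, 1]
    - [0, 0, 0, 0, 1]

```text
time: 7.05
tool_pos: [0.5337, -0.1744, 0.1124]
tool_rot: [0.707, 0.024, 0.706, -0.025]
contact_force: [-2.0, -0.0, 5.4]
gripper_width: 0.178
```

Call:
play_rows:
  plan:
    - [-9, 0, -4.2, 0, 1]
    - [-18, 0, -8.4, 0, 1]
    - [-27, 0, -12.6, 0, 1]
    - [-36, 0, -16.8, 0, 1]
    - [-45, 0, -21, 0, 1]
    - [-54.5, 0, -25.4, 0, 1]
    - [-54.5, 0, -25.4, 0, 1]

```text
time: 7.92
tool_pos: [0.5082, -0.1726, 0.1671]
tool_rot: [0.707, 0.024, 0.706, -0.025]
contact_force: [0.4, 0.7, -0.8]
gripper_width: 0.178
```

```bash
cat >> h.py <<'E'
def look(tag):
    f=grab('scene',tag);s=manip.state();print(s['time'],s['tool_pos'],s['contact_force'].round(1),s['gripper_width'])
    im=f['img'].astype(int);m=(im[:,:,0]>90)&(im[:,:,1]<.62*im[:,:,0])&(im[:,:,2]<.35*im[:,:,0])
    v,u=np.nonzero(m)
    p=np.array([dep(f,a,b) for a,b in zip(u,v) if f['range_z'][b,a]>0])
    c=s['tool_pos']; p=p[np.linalg.norm(p[:,:2]-c[:2],axis=1)<.1]; p=p[p[:,2]>.05]
    print(len(p))
    for z in np.arange(.05,.3,.01):
        q=p[(p[:,2]>z)&(p[:,2]<=z+.01)]
        if len(q)>4: print(z.round(2),len(q),np.median(q,0).round(4),q[:,0].max().round(4))
    u,v=proj(f,c+[0,0,-.03]).astype(int)
    k=f['img'][max(v-60,0):v+60,max(u-60,0):u+60,::-1]
    cv2.imwrite('pics/%sb.png'%tag,cv2.convertScaleAbs(cv2.resize(k,None,fx=5,fy=5,interpolation=cv2.INTER_CUBIC),alpha=1.6))
E
python3 -c "
from h import *
look('p1')"
```

```text
7.975 [ 0.50800434 -0.17245354  0.1663717 ] [ 0.3  0.4 -0.3] 0.1790768778260067
166
0.15 34 [ 0.5274 -0.1731  0.1564] 0.5302
0.16 41 [ 0.5229 -0.1723  0.1644] 0.5277
0.17 37 [ 0.5191 -0.1733  0.1742] 0.5223
0.18 26 [ 0.5141 -0.1742  0.1841] 0.5168
0.19 19 [ 0.509  -0.1752  0.1937] 0.5133
0.2 8 [ 0.5066 -0.1747  0.2012] 0.5088
```

View pics/p1b.png

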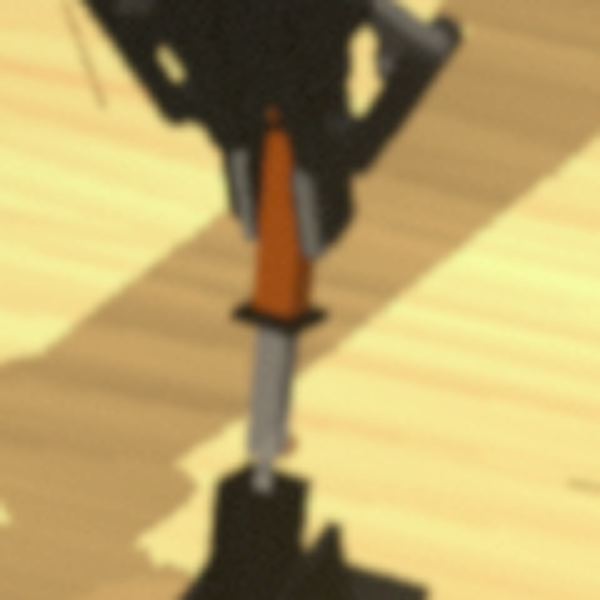

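Call:
play_rows:
  plan:
    - [-2, 0, 4.5, 0, 1]
    - [-5, 0, 13, 0, 1]
    - [-8, 0, 22, 0, 1]
    - [-10, 0, 31, 0, 1]
    - [-11, 0, 40, 0, 1]
    - [-11.5, 0, 46, 0, 1]
    - [-11.5, 0, 50, 0, 1]
    - [-11.5, 0, 50, 0, 1]

```text
time: 8.98
tool_pos: [0.5581, -0.1757, 0.1773]
tool_rot: [0.707, 0.025, 0.707, -0.024]
contact_force: [-4.3, 0.6, 0.7]
gripper_width: 0.182
```

```bash
python3 -c "
from h import *
look('p2')"
```

```text
9.025 [ 0.55802893 -0.17571241  0.17736284] [-4.1  0.4  0.2] 0.17731984341105628
6
```

View pics/p2b.png

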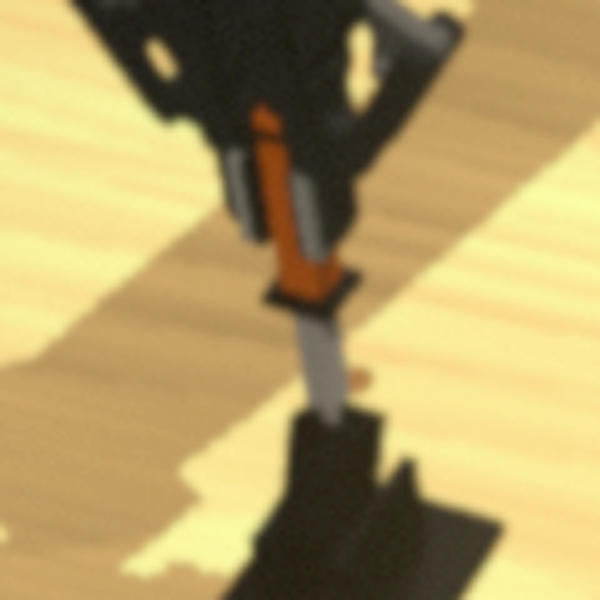

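```bash
sed -i "s/im\[:,:,0\]>90)/im[:,:,0]>55)/" h.py; python3 -c "
from h import *
look('p3')
f=load('p3');c=manip.state()['tool_pos']
u,v=proj(f,c+[0,0,-.03]).astype(int)
for z in (.2,.15,.1): print((proj(f,[.558,-.1757,z])-[u-60,v-60])*5)
im=f['img']
# depth samples down the probe
for (a,b) in [(270,160),(285,220),(295,260),(320,340),(325,380),(330,410)]:
  x=u-60+a/5;y=v-60+b/5; print(a,b,im[int(round(y)),int(round(x))],dep(f,x,y).round(4))
"
```

```text
9.075 [ 0.55797043 -0.17571432  0.1774065 ] [-4.8  0.9 -0.1] 0.17783584663345706
221
0.15 38 [ 0.5601 -0.1713  0.1569] 0.5618
0.16 42 [ 0.5604 -0.1728  0.1638] 0.5623
0.17 21 [ 0.5603 -0.1777  0.1742] 0.5626
0.18 28 [ 0.561  -0.1786  0.1858] 0.5626
0.19 23 [ 0.5603 -0.1794  0.1954] 0.5623
0.2 25 [ 0.5595 -0.1785  0.205 ] 0.5619
0.21 21 [ 0.5597 -0.1772  0.2134] 0.5688
0.22 20 [ 0.5591 -0.178   0.2234] 0.57
[283.13807335 179.68333144]
[303.51182914 295.20994483]
[322.02896668 399.84134223]
270 160 [89 43 11] [1.0493 0.1266 0.6607]
285 220 [86 44 16] [ 0.5611 -0.1757  0.1856]
295 260 [88 44 13] [ 0.5609 -0.1748  0.1685]
320 340 [75 70 62] [ 0.5593 -0.1715  0.1316]
325 380 [76 72 63] [ 0.5612 -0.1711  0.1143]
330 410 [71 66 58] [ 0.5565 -0.1741  0.0939]
```

Call:
play_rows:
  plan:
    - [-15, 0, -3, 0, 1]
    - [-35, 0, -3, 0, 1]
    - [-55, 0, -3, 0, 1]
    - [-70, 0, -3, 0, 1]
    - [-70, 0, -3, 0, 1]
    - [-70, 0, -3, 0, 1]

```text
time: 9.82
tool_pos: [0.5544, -0.1755, 0.2467]
tool_rot: [0.706, 0.025, 0.707, -0.025]
contact_force: [-0.6, -0.8, -1.1]
gripper_width: 0.177
```

```bash
python3 -c "
from h import *
look('p4')
s=manip.state();T=R(s['tool_rot'])
print((T.T@(np.array([.575,.1535,.22])-s['tool_pos'])*1000).round(1))
"
```

```text
9.875 [ 0.55427001 -0.1753836   0.24616819] [ 0.5 -0.1 -1.1] 0.17674790184799893
263
0.22 45 [ 0.5577 -0.1696  0.2267] 0.5599
0.23 53 [ 0.5579 -0.1706  0.2346] 0.5595
0.24 28 [ 0.5577 -0.1769  0.2457] 0.567
0.25 29 [ 0.557  -0.1778  0.2549] 0.5581
0.26 31 [ 0.5566 -0.1777  0.265 ] 0.5651
0.27 32 [ 0.5562 -0.1777  0.2755] 0.558
0.28 19 [ 0.5559 -0.1782  0.2823] 0.5579
0.29 23 [ 0.5551 -0.1785  0.2932] 0.5657
[ 26.4 329.5  -2.2]
```

Call:
play_rows:
  plan:
    - [0, 40, 0, 0, 1]
    - [0, 95, 0, 0, 1]
    - [0, 150, 0, 0, 1]
    - [0, 205, 0, 0, 1]
    - [0, 260, 0, 0, 1]
    - [0, 305, -1, 0, 1]
    - [0, 330, -1, 0, 1]
    - [0, 330, -1, 0, 1]

```text
time: 10.88
tool_pos: [0.5761, 0.1551, 0.2459]
tool_rot: [0.706, 0.023, 0.707, -0.024]
contact_force: [-0.2, -1.0, 0.1]
gripper_width: 0.175
```

Call:
play_rows:
  plan:
    - [20, 0, 0, 0, 1]
    - [45, 0, 0, 0, 1]
    - [70, 0, 0, 0, 1]
    - [90, 0, 0, 0, 1]
    - [100, 0, 0, 0, 1]
    - [100, 0, 0, 0, 1]

```text
time: 11.62
tool_pos: [0.5763, 0.1532, 0.1463]
tool_rot: [0.706, 0.025, 0.707, -0.025]
contact_force: [0.6, -0.9, -0.4]
gripper_width: 0.18
```

```bash
python3 -c "
from h import *
look('p5')
f=load('p5');c=manip.state()['tool_pos']
u,v=proj(f,c+[0,0,-.098]).astype(int)
k=f['img'][v-40:v+35,u-35:u+40,::-1];k=cv2.convertScaleAbs(cv2.resize(k,None,fx=8,fy=8,interpolation=cv2.INTER_CUBIC),alpha=1.6)
g=grab('wrist','w5');cv2.imwrite('pics/p5c.png',k);print(u-35,v-40)
cv2.imwrite('pics/w5b.png',cv2.convertScaleAbs(g['img'][:,:,::-1],alpha=1.6))
"
```

```text
11.675 [0.57695276 0.1534484  0.14745748] [ 0.1  0.4 -1.1] 0.17747576868991358
986
0.12 38 [0.5791 0.1532 0.1253] 0.5818
0.13 50 [0.5788 0.1535 0.135 ] 0.5815
0.14 44 [0.5785 0.1538 0.1445] 0.5802
0.15 44 [0.5779 0.1531 0.1544] 0.5843
0.16 53 [0.5775 0.1523 0.165 ] 0.5838
0.17 47 [0.5775 0.1534 0.1761] 0.584
0.18 56 [0.5771 0.1537 0.1849] 0.5847
0.19 76 [0.5744 0.1539 0.1946] 0.5779
318 189
```

View pics/p5c.png

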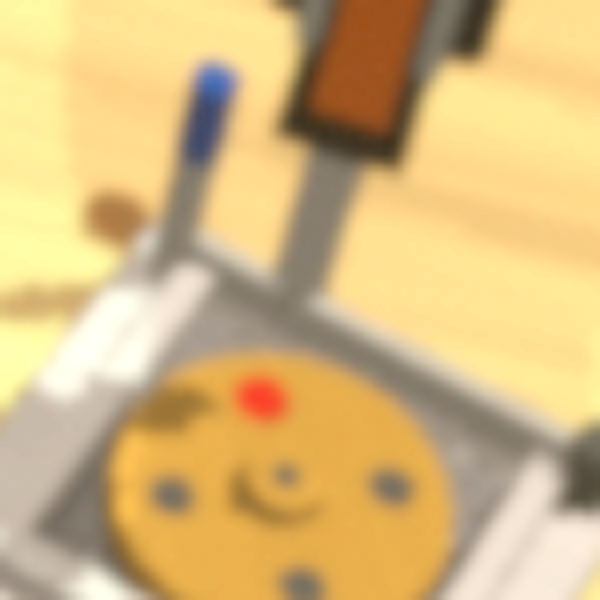

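```bash
python3 -c "
from h import *
f=load('p5')
P=lambda x,y:(318+(x-3.5)/8,189+(y-3.5)/8)
for n,(x,y) in dict(orbot=(348,118),colr=(340,145),sh1=(325,190),sh2=(312,230),sh3=(300,275),sh4=(296,290),sh5=(293,300),r1=(287,318),r2=(281,338),r3=(276,355),spot=(262,398),wheel=(282,475)).items(): print(n,dep(f,*P(x,y)).round(4), f['img'][int(P(x,y)[1]+.5),int(P(x,y)[0]+.5)])
print(atz(f,*P(262,398),.022))
for z in (.0445,.0645,.115): print(z,(proj(f,[.5725,.1535,z])-[318,189])*8+3.5)
"
```

```text
orbot [0.5801 0.1532 0.1247] [87 46 18]
colr [0.5853 0.1529 0.1222] [46 40 30]
sh1 [0.5779 0.153  0.099 ] [84 78 69]
sh2 [0.5786 0.1527 0.0865] [84 78 68]
sh3 [0.5792 0.1529 0.0719] [85 79 69]
sh4 [0.578  0.1531 0.0653] [85 79 69]
sh5 [0.5777 0.1531 0.0614] [84 78 68]
r1 [0.5778 0.153  0.055 ] [82 76 66]
r2 [0.5474 0.1547 0.0083] [97 88 77]
r3 [0.5623 0.1538 0.0212] [132 105  66]
spot [0.5748 0.1529 0.0214] [157  43  27]
wheel [0.5971 0.1602 0.0266] [102  83  57]
[0.57526815 0.1528481  0.022     ]
0.0445 [285.01960235 328.56503636]
0.0645 [301.59202829 272.67109879]
0.115 [346.51282018 120.90982027]
```

View pics/w5b.png

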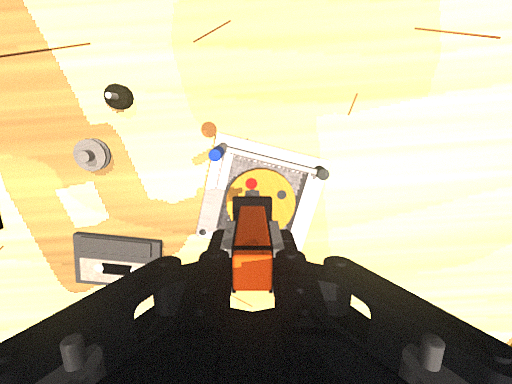

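Call:
play_rows:
  plan:
    - [5, 0, 2, 0, 1]
    - [12, 0, 2, 0, 1]
    - [17, 0, 2, 0, 1]
    - [17, 0, 2, 0, 1]

```text
time: 12.22
tool_pos: [0.5782, 0.1535, 0.1294]
tool_rot: [0.706, 0.025, 0.707, -0.025]
contact_force: [-0.5, 1.5, -0.3]
gripper_width: 0.176
```

```bash
python3 -c "
from h import *
look('p6')
f=load('p6')
u,v=[int(x) for x in proj(f,[.575,.153,.03])]
k=f['img'][v-40:v+20,u-30:u+30,::-1];k=cv2.convertScaleAbs(cv2.resize(k,None,fx=10,fy=10,interpolation=cv2.INTER_CUBIC),alpha=1.6)
cv2.imwrite('pics/p6c.png',k);print(u-30,v-40)
print((np.array(proj(f,[.5753,.1528,.022]))-[u-30,v-40])*10)
print((np.array(proj(f,[.5753,.1528,.0275]))-[u-30,v-40])*10)
"
```

```text
12.275 [0.57848486 0.15352994 0.12985696] [ 0.2 -0.2 -0.6] 0.1775032064863067
1138
0.1 25 [0.581  0.1519 0.107 ] 0.5831
0.11 43 [0.5808 0.1547 0.1149] 0.5831
0.12 43 [0.5804 0.1538 0.1245] 0.5821
0.13 45 [0.5797 0.1531 0.1347] 0.5862
0.14 43 [0.5793 0.1544 0.1444] 0.581
0.15 44 [0.5792 0.153  0.1542] 0.588
0.16 57 [0.5792 0.154  0.1648] 0.5853
0.17 100 [0.5765 0.1541 0.1772] 0.581
321 195
[292.82196028 433.19757431]
[298.17509137 415.10995526]
```

View pics/p6c.png

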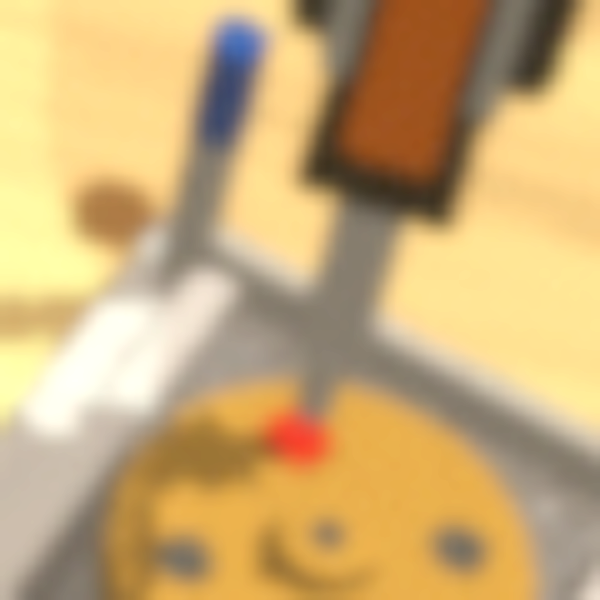

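Call:
play_rows:
  plan:
    - [2, -1, 0, 0, 1]
    - [4, -1, 0, 0, 1]
    - [6, -1, 0, 0, 1]
    - [8, -1, 0, 0, 1]
    - [10, -1, 0, 0, 1]
    - [11, -1, 0, 0, 1]
    - [11, -1, 0, 0, 1]
    - [11, -1, 0, 0, 1]

```text
time: 13.28
tool_pos: [0.5787, 0.1525, 0.1195]
tool_rot: [0.707, 0.025, 0.707, -0.025]
contact_force: [-0.4, -0.4, 0.2]
gripper_width: 0.179
```

```bash
python3 -c "
from h import *
look('p7')
F=[]
for i in range(12):
  grab('top'); F.append(manip.state()['contact_force'])
print(np.mean(F,0),np.std(F,0)); print(manip.state()['tool_pos'])
f=load('p7')
u,v=321+30,195+40
k=f['img'][v-40:v+20,u-30:u+30,::-1];k=cv2.convertScaleAbs(cv2.resize(k,None,fx=10,fy=10,interpolation=cv2.INTER_CUBIC),alpha=1.6)
cv2.imwrite('pics/p7c.png',k)
"
```

```text
13.325 [0.57870148 0.15253794 0.11944581] [ 0.  -0.1 -0.5] 0.17803732445135534
1050
0.09 29 [0.5817 0.1506 0.0976] 0.5832
0.1 41 [0.5816 0.1534 0.1055] 0.5834
0.11 44 [0.581 0.153 0.115] 0.5829
0.12 43 [0.5804 0.1521 0.1248] 0.5854
0.13 42 [0.5804 0.1535 0.1351] 0.5876
0.14 45 [0.5796 0.1521 0.1449] 0.5815
0.15 49 [0.5796 0.1527 0.1549] 0.5883
0.16 111 [0.5762 0.1538 0.1674] 0.581
[-0.19904831 -0.07864576 -0.07721937] [0.46643376 0.51156649 0.47697889]
[0.57867819 0.15252421 0.11931274]
```

View pics/p7c.png

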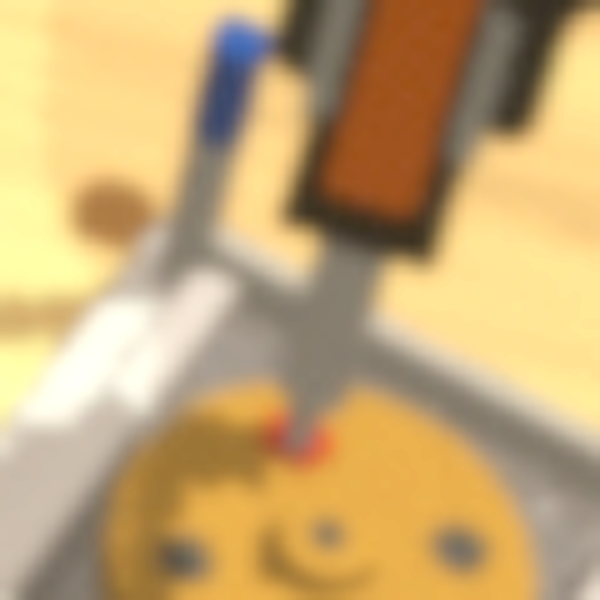

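Call:
play_rows:
  plan:
    - [1, 0, 0, 0, 1]
    - [2, 0, 0, 0, 1]
    - [3, 0, 0, 0, 1]
    - [4, 0, 0, 0, 1]
    - [5, 0, 0, 0, 1]
    - [5, 0, 0, 0, 1]
    - [5, 0, 0, 0, 1]

```text
time: 14.8
tool_pos: [0.5788, 0.1525, 0.1145]
tool_rot: [0.707, 0.025, 0.707, -0.025]
contact_force: [-0.4, 0.6, 1.5]
gripper_width: 0.178
```

```bash
python3 -c "
from h import *
look('p8')
F=[]
for i in range(12):
  grab('top'); F.append(manip.state()['contact_force'])
print(np.mean(F,0),np.std(F,0)); print(manip.state()['tool_pos'])
f=load('p8')
u,v=321+30,195+40
k=f['img'][v-40:v+20,u-30:u+30,::-1];k=cv2.convertScaleAbs(cv2.resize(k,None,fx=10,fy=10,interpolation=cv2.INTER_CUBIC),alpha=1.6)
cv2.imwrite('pics/p8c.png',k)
g=load('p7');print(atz(g,321+(298-4.5)/10,195+(445-4.5)/10,.022),atz(g,321+(298-4.5)/10,195+(440-4.5)/10,.022))
"
```

```text
14.85 [0.5787939  0.15251979 0.11441811] [ 0.4 -0.1  1.4] 0.17778283472463347
1051
0.09 49 [0.5815 0.1518 0.0946] 0.5834
0.1 39 [0.5811 0.153  0.1046] 0.5826
0.11 42 [0.5807 0.153  0.1153] 0.5826
0.12 39 [0.5802 0.1524 0.1246] 0.5852
0.13 45 [0.5803 0.1527 0.1351] 0.5821
0.14 46 [0.5797 0.1533 0.1454] 0.5814
0.15 55 [0.5794 0.1526 0.1539] 0.5881
0.16 80 [0.5746 0.1538 0.1629] 0.581
[0.42405238 0.01002904 1.04570754] [0.40614101 0.53972431 0.26200193]
[0.5787194  0.15252963 0.1143269 ]
[0.57679988 0.15318398 0.022     ] [0.57574798 0.15299896 0.022     ]
```

Call:
play_rows:
  plan:
    - [0.5, 0, 0, 0, 1]
    - [1, 0, 0, 0, 1]
    - [1.5, 0, 0, 0, 1]
    - [1.5, 0, 0, 0, 1]
    - [1.5, 0, 0, 0, 1]

```text
time: 16.08
tool_pos: [0.5787, 0.1525, 0.1129]
tool_rot: [0.707, 0.025, 0.707, -0.025]
contact_force: [0.4, -1.0, 1.7]
gripper_width: 0.177
```

```bash
python3 -c "
from h import *
look('p9')
F=[]
for i in range(14):
  grab('top'); s=manip.state();F.append(s['contact_force'])
print(np.mean(F,0),np.std(F,0)); print(s['tool_pos'],s['time'])
f=load('p9')
im=f['img'].astype(int)[228:245,340:362]
m=(im[:,:,0]>1.9*im[:,:,1])&(im[:,:,0]>90)
print('\n'.join(''.join('#' if q else '.' for q in r) for r in m)); print('spot at',proj(f,[.5753,.1528,.022])-[340,228])
for n in('p5','p9'):
  g=load(n);i=g['img'].astype(int)
# rod/shank column: find tip z by depth profile along predicted axis line
for z in np.arange(.02,.075,.004):
  u,v=proj(f,[.576,.153,z]); print(round(z,3),im.shape and f['img'][int(round(v)),int(round(u))],dep(f,u,v).round(3))
"
```

```text
16.125 [0.57872705 0.15251892 0.11288113] [-0.3 -0.4  1.5] 0.18539984972809956
1018
0.08 9 [0.5796 0.1501 0.0892] 0.5828
0.09 47 [0.5814 0.1526 0.0951] 0.5845
0.1 39 [0.5811 0.1534 0.105 ] 0.5826
0.11 42 [0.5805 0.1519 0.1152] 0.5867
0.12 38 [0.5802 0.1521 0.1244] 0.5852
0.13 48 [0.5799 0.1533 0.1346] 0.5834
0.14 46 [0.5793 0.1527 0.1453] 0.5815
0.15 57 [0.5789 0.1526 0.1555] 0.5887
0.16 72 [0.5732 0.1541 0.1612] 0.5807
[ 0.78385655 -0.06818849  1.40700167] [0.45811842 0.32602856 0.37513438]
[0.57868317 0.15255653 0.11282365] 16.825
......................
......................
......................
......................
......................
......................
......................
......................
......................
......................
......................
......................
......................
......................
......................
......................
......................
spot at [10.28219603 10.31975743]
0.02 [94 69 59] [0.58  0.153 0.025]
0.024 [92 74 64] [0.579 0.153 0.027]
0.028 [86 76 67] [0.581 0.153 0.035]
0.032 [85 79 70] [0.58  0.153 0.038]
0.036 [85 79 70] [0.581 0.153 0.042]
0.04 [85 78 69] [0.581 0.153 0.047]
0.044 [84 78 69] [0.584 0.153 0.054]
0.048 [85 79 69] [0.581 0.153 0.055]
0.052 [85 80 70] [0.581 0.153 0.058]
0.056 [85 79 70] [0.58  0.153 0.061]
0.06 [84 79 70] [0.58  0.153 0.066]
0.064 [83 77 68] [0.58  0.153 0.069]
0.068 [78 73 64] [0.58  0.153 0.073]
0.072 [50 45 35] [0.589 0.152 0.088]
```

```bash
python3 -c "
from h import *
for n in('p6','p9'):
  im=load(n)['img'].astype(int)[232:248,340:360]
  print(n);print('\n'.join(' '.join('%3d'%(a-b) for a,b in zip(r[:,0],r[:,1])) for r in im))
"
```

```text
p6
  7   8   7   9  11  12  14  15  16  17  15  10   7   7   9  11  11  10   8   7
  9  11  14  18  20  22  25  26  27  27  23  15   9  10  15  20  21  17  15  12
 14  20  24  28  29  31  32  33  35  35  29  18  11  13  21  28  29  28  25  22
 24  27  31  33  35  34  37  39  44  47  43  28  16  18  27  33  35  34  32  30
 27  29  32  34  36  37  40  50  63  72  69  52  37  32  32  35  35  36  35  35
 27  27  30  33  34  36  44  59  81  97  96  84  69  55  42  37  37  36  36  36
 25  25  27  28  31  34  40  60  87 106 110 106  95  74  52  39  36  36  36  36
 24  25  25  26  27  28  33  49  74  97 109 111 101  79  55  40  36  37  36  35
 25  24  24  24  24  26  29  38  55  77  92  97  88  68  49  38  36  36  36  36
 24  24  25  25  26  27  29  35  43  55  66  69  62  50  41  37  36  36  36  37
 27  26  26  27  28  28  32  35  38  42  47  47  44  39  37  36  37  37  36  36
 31  29  29  31  32  32  33  36  36  37  38  38  37  37  35  36  36  37  36  36
 34  34  34  34  35  34  35  36  36  36  36  35  36  37  36  37  36  36  37  36
 36  36  36  36  36  36  36  35  35  36  35  36  35  35  
[... 765 characters left out ...]
  25  30  39  43  33  25  35  55  58  47  39  36  36  35  36
 24  25  24  25  25  25  27  32  39  38  42  52  62  59  46  38  36  37  36  36
 24  25  25  26  25  25  26  29  33  37  45  52  54  48  41  37  36  36  36  36
 25  25  28  27  28  27  28  30  32  35  38  43  42  38  37  36  36  37  36  37
 26  29  31  33  33  32  32  33  34  35  36  38  37  37  36  36  36  36  36  36
 29  32  34  35  36  35  34  35  36  36  36  37  35  36  36  36  36  37  36  37
 31  34  36  36  37  35  36  36  35  36  36  36  35  35  36  36  36  36  36  36
 31  35  36  36  37  37  36  35  35  35  35  35  33  31  32  35  36  36  36  36
 29  34  35  35  35  37  36  33  33  34  35  33  28  23  26  32  35  36  37  36
```

```bash
python3 -c "
from plant import manip
print(manip.job_done())"
```

```text
the job is handed in; nothing more can be done
None
```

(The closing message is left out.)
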